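# Lower the calibration bottles in order

### The job

Three white solution bottles stand raised in the tempering block. Press lightly on top of their caps with the fingertips, one bottle after another in calibration order - the yellow cap first, then the red, then the blue - until each bottle has sunk home into the block and stays down. Do not lift any bottle, press gently, and leave the brown bottle and the other things round the block where they stand.

Things in the scene. Friction and masses are not known exactly. Their poses are not given: they have to be found in the camera images.
- yellow_cap (a point): centre of the top face of the yellow screw cap of a white solution bottle (bottle 48 mm in diameter, 98 mm tall, loose, 0.09 to 0.17 kg; cap 32 mm across, 16 mm tall, flat on top). It starts 138 mm above the table; fully lowered it is at 124 mm. Which of the three bores this bottle stands in varies.
- red_cap (a point): centre of the top face of the red screw cap of a white solution bottle (bottle 48 mm in diameter, 98 mm tall, loose, 0.09 to 0.17 kg; cap 32 mm across, 16 mm tall, flat on top). It starts 138 mm above the table; fully lowered it is at 124 mm. Which of the three bores this bottle stands in varies.
- blue_cap (a point): centre of the top face of the blue screw cap of a white solution bottle (bottle 48 mm in diameter, 98 mm tall, loose, 0.09 to 0.17 kg; cap 32 mm across, 16 mm tall, flat on top). It starts 138 mm above the table; fully lowered it is at 124 mm. Which of the three bores this bottle stands in varies.
- block: fixed tempering block, aluminium on a black foot, 90 x 266 x 55 mm (x, y, z), origin at the centre of its underside, y along the row of three bores (53 mm wide, 80 mm apart, at y = +80, 0, -80 mm). In each bore one bottle stands upright on a rubber lift disc that starts raised, with 2.5 mm of play all round.
- brown_bottle: bystander: amber-brown bottle with a blue cap, 62 mm in diameter, 150 mm tall, loose, origin at the centre of its base, behind the block. Not one of the three.
- glass_beaker: bystander: empty clear beaker, 59 mm wide, 67 mm tall, loose, light, origin at its base, behind the block
- green_tin: bystander: round green tin, 64 mm in diameter, 23 mm tall, loose, origin at its base, in front of the block
- rubber_eraser: bystander: eraser in a sleeve, 23 x 52 x 13 mm, loose, origin at its underside, in front of the block
- weight: bystander: brass-coloured book weight with a knob, 49 mm in diameter and 49 mm tall, loose, origin at its base, beyond the left (+y) end of the block
- yellow_bottle: the white bottle with the yellow cap itself, origin at the centre of its base. Pressed on the cap, bottle and lift disc sink with a steady resistance of 1 to 3 N for 14 mm and stay wherever they are left (friction). At 14 mm they land on a soft cushion (1.5 N/mm, 8 mm deep), from which they come back to 14 mm when let go.
- red_bottle: the white bottle with the red cap itself, origin at the centre of its base. Pressed on the cap, bottle and lift disc sink with a steady resistance of 1 to 3 N for 14 mm and stay wherever they are left (friction). At 14 mm they land on a soft cushion (1.5 N/mm, 8 mm deep), from which they come back to 14 mm when let go.
- blue_bottle: the white bottle with the blue cap itself, origin at the centre of its base. Pressed on the cap, bottle and lift disc sink with a steady resistance of 1 to 3 N for 14 mm and stay wherever they are left (friction). At 14 mm they land on a soft cushion (1.5 N/mm, 8 mm deep), from which they come back to 14 mm when let go.
Things that resemble listed ones, but are neither listed nor needed, are in the scene too. Leave any green look-alike of the blue_bottle alone.

How it is judged:
By the outcome, as a careful person would: the job done as asked, in the order asked, and still so for the second after the job is handed in, with the robot touching nothing.
It also fails if it takes over 48 s, if anything falls off the work surface, if the arm or the gripper's body presses on something with over 40 N, if the wrist force passes 120 N, or if a joint passes its speed limit or range.

### The arm

A 6-joint arm with a two-finger parallel gripper is mounted at the origin on a cart in front of the work surface, level with it; the furniture and walls round the work are solid. World frame = base frame: x ahead of the robot, y to its left, z up, the work surface at z = 0. Lengths are in m, angles in degrees, forces in N, time in s.
With the tool pointing down it reaches from about 0.25 to 0.725 m from the base axis. Payload 9.7 kg.
Tool frame: the origin (TCP) lies at the very end of the fingers, on their centre line; the grasp point (between the pads) lies 19 mm behind it; y points along the fingers, x is the direction in which the jaws open and shut, and the axes are right-handed (so a half turn about y gives the same grasp; the last joint's range is limited). The gripper opens to 85 mm and grips with 20 to 120 N. Pads are 22 mm wide; open, the fingers measure 114 mm over their backs; the gripper's body (76 mm by 85 mm) begins 54 mm behind the grasp point. The pads swing forward as they close: fully open they stand 13 mm farther back than shut.
Start: joints at [73.224, 4.979, 10.078, 95.1, 0, 90], TCP at [0.159, 0.527, 0.231] pointing down, gripper open.
Joint ranges: [-179.16, 179.16], [-48.56, 103.87], [-65.8, 70.77], [-126.05, 130.52], [-82.76, 87.17], [-180, 180]. Speed limits (degrees/s): [127.2, 127.2, 147.25, 180, 180, 180].

### API

Orientations are given as [roll, pitch, yaw] about the fixed x, y, z axes, in that order (R = Rz(yaw) Ry(pitch) Rx(roll)).
In Python, from workcell import bot gives the robot as it stands.
- The arm moves only by the shell command python3 -m jog 'ROWS' [FORCE]. ROWS is JSON, a list of rows, each a list of 7 numbers: the closure, from 0 (fully open) to 1 (shut), then the shift along the world's x, y, z in units of 25 mm (1.0 is 25 mm), then the turn, a rotation vector about the world's x, y, z in units of 5 degrees (1.0 is 5 degrees). A call has 1 to 5 rows; each row is the pose to reach, as a shift and turn from the pose commanded when the call began; what a row does not reach only later rows make up. A row lasts 1/10 s, in which the tool goes at most 50 mm and 8.59 degrees, less where a joint would pass 70% of its speed; a pose out of reach is approached as far as the arm can. A call with a gripper value outside its range is refused whole. The fingers move at their own pace and stop on an object; FORCE is the grip in N (left out, the last holds). Time passes only in rows, so rows that repeat a pose let the fingers close. It gives the time, the measured TCP pose, the force and the opening at its end, in the units of the state.
- bot.get_obs(): the state, without advancing time (a new reading comes with each control period).
- bot.camera(name): name is "side" or "top"; returns (picture, depth): 420x560x3 uint8, red, green, blue; 420x560 float32, m along the optical axis (not along the pixel's ray), 0 where there is no reading.
- bot.camera_model(name): a dict with "fx", "fy", "cx", "cy" (pixels), "k1" (the pictures are not rectified: a ray, as slopes to the right and down, at radius r is drawn at 1 + k1 r^2 times it, then the intrinsics apply), "rvec" (rotation vector, rad) and "tvec" (3), from world to camera coordinates, as OpenCV has them. Camera axes: x right, y down, z forward; pixel columns grow to the right and rows downward; lengths in m; the calibration is good to about 2 mm. A picture is of the moment at which its call begins. camera_model takes no time and is no camera call.
- bot.job_done(): hands the job in, once; it reports no verdict.
Trained networks look in the newest picture that a camera, given by its name, has taken for a name from the list of things; names that differ only in an ending like _2 or _b are one class to them, and where a whole thing is asked for, a point or a joint stands for the part that bears it (a point fixed in the world has none). Each returns a list of dicts, best first, with "conf" (0 to 1); they miss things now and then, are a little off and sometimes report something else, mostly with a low value. They report only what shows in the picture. A call takes as long as a camera call. They do not tell look-alikes from the thing itself.
- bot.regions_of(camera, label): "pixels" (420x560 bool, what is visible of it) and "point" ([row, column] in pixels, amid what is visible of it).
The state is a dict: "time": time; "q": joint angles; "qd": joint speeds; "joint_efforts": joint torques, N m; "ee_pos": TCP position; "tcp_rot": TCP orientation; "wrist_force": force on the tool from outside, world axes, zero at the start; "torque": the same for the moment, N m; "opening": finger opening in m.
Only numpy, scipy, OpenCV 4.12 (cv2) and the standard library are available. Lean on these libraries where they do the work, as an engineer would, in place of code of your own. Each camera call takes 0.05 s, during which the arm holds its last target. There are 200 camera calls.

## Working session

There is one attempt and no reset: what is moved stays moved. The work goes in short steps, Python scripts to look and compute and a shell command to move; the robot and the scene stay as the last step left them, time stands still between calls to the robot, and variables do not carry over. Pictures are saved under pics/ and viewed, about 8 in all and at most 12, crops included, and the job is handed in when it is done.

```bash
mkdir -p pics
cat > h.py <<'E'
import numpy as np, cv2
from workcell import bot
def world(cam,dep,rc):
    m=bot.camera_model(cam);R=cv2.Rodrigues(np.array(m["rvec"],float))[0];t=np.array(m["tvec"],float).ravel()
    rc=np.atleast_2d(rc).astype(float)
    xd=(rc[:,1]-m["cx"])/m["fx"];yd=(rc[:,0]-m["cy"])/m["fy"]
    x,y=xd.copy(),yd.copy()
    for _ in range(20):
        s=1+m["k1"]*(x*x+y*y);x,y=xd/s,yd/s
    z=dep[rc[:,0].astype(int),rc[:,1].astype(int)]
    return (np.c_[x*z,y*z,z]-t)@R
E
python3 - <<'E'
from h import *
o=bot.get_obs();print(o["time"],o["ee_pos"],o["tcp_rot"],o["opening"],o["wrist_force"])
ims={}
for c in("top","side"):
    p,d=bot.camera(c);np.savez(f"{c}0.npz",p=p,d=d);cv2.imwrite(f"pics/{c}0.png",p[:,:,::-1])
    for l in("yellow_cap","red_cap","blue_cap"):
        for r in bot.regions_of(c,l)[:3]:
            q=np.argwhere(r["pixels"]);q=q[d[q[:,0],q[:,1]]>0]
            w=world(c,d,q);zt=np.percentile(w[:,2],90);k=w[abs(w[:,2]-zt)<.004]
            print(c,l,round(r["conf"],2),np.round(r["point"]),len(q),"top z",zt.round(4),"mid",((k.max(0)+k.min(0))/2).round(4),np.median(k,0).round(4))
E
```

```text
0.0 [0.15866905 0.52635455 0.23055368] [-8.99996118e+01  8.04231020e-02  7.32226653e+01] 0.0852475651972891 [0.00986257 0.59128638 0.04323011]
top yellow_cap 0.65 [238. 250.] 414 top z 0.1394 mid [0.4994 0.1097 0.1382] [0.4995 0.1104 0.1384]
top red_cap 0.86 [222. 322.] 428 top z 0.1394 mid [ 0.5368 -0.0458  0.1388] [ 0.5368 -0.0456  0.1384]
top blue_cap 0.77 [230. 291.] 432 top z 0.1395 mid [0.5181 0.0318 0.1387] [0.5181 0.0318 0.1385]
top blue_cap 0.52 [225. 326.] 372 top z 0.1395 mid [ 0.5368 -0.0458  0.1389] [ 0.5367 -0.0456  0.1385]
side yellow_cap 0.66 [206. 254.] 575 top z 0.1397 mid [0.4988 0.1117 0.1388] [0.499  0.1091 0.1395]
side red_cap 0.69 [264. 274.] 1022 top z 0.1393 mid [ 0.5358 -0.0443  0.1389] [ 0.5358 -0.0454  0.1394]
side red_cap 0.2 [206. 254.] 574 top z 0.1395 mid [0.4988 0.0806 0.1388] [0.4999 0.1071 0.1394]
side blue_cap 0.8 [229. 266.] 781 top z 0.1398 mid [0.5199 0.0063 0.1395] [0.5176 0.0314 0.1398]
side blue_cap 0.59 [239. 351.] 715 top z 0.0993 mid [0.7068 0.0588 0.0986] [0.7074 0.0567 0.0995]
side blue_cap 0.38 [198. 244.] 36 top z 0.0335 mid [0.4658 0.2251 0.0326] [0.4656 0.2256 0.0321]
```

View pics/top0.png

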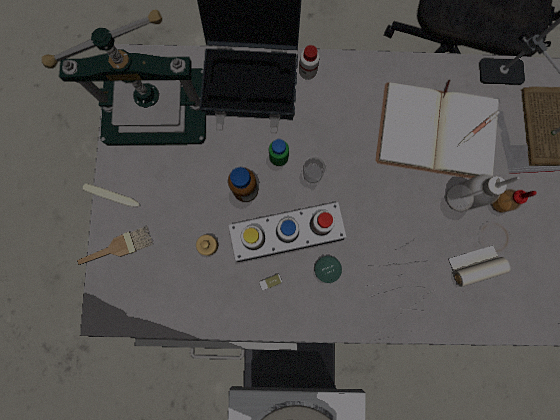

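View pics/side0.png

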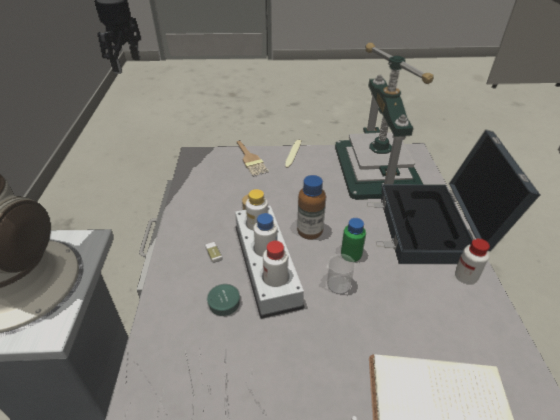

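The two views agree on the caps, all at z about 0.139: yellow at (250,238) in the top view, world (0.499, 0.110); blue at (288,229), (0.518, 0.032); red at (322,222), (0.537, -0.046). They sit 80 mm apart in the block. The look-alikes are the brown bottle with a blue cap (242,178), the green bottle with a blue cap (279,147) and the white bottle with a red cap at the case (310,55). None of those is in the block, so I leave them alone. I'll confirm the three in one crop while approaching high with the fingers shut.

```bash
python3 -m jog '[[1,1.2,-1.45,0,0,0,0],[1,2.4,-2.9,0,0,0,0],[1,3.6,-4.35,0,0,0,0],[1,4.8,-5.8,0,0,0,0],[1,6,-7.25,0,0,0,0]]' 20; python3 -m jog '[[1,1.2,-1.45,0,0,0,0],[1,2.4,-2.9,0,0,0,0],[1,3.6,-4.35,0,0,0,0],[1,4.8,-5.8,0,0,0,0],[1,6,-7.25,0,0,0,0]]'
python3 - <<'E'
from h import *
p=np.load("top0.npz")["p"];cv2.imwrite("pics/crop.png",cv2.resize(p[130:270,215:355,::-1],None,fx=4,fy=4,interpolation=2))
E
```

```text
time: 0.9
ee_pos: [0.3095, 0.3438, 0.2315]
tcp_rot: [-90.0, -0.0, 73.3]
wrist_force: [1.7, 1.5, -0.1]
opening: 0.0126
time: 1.4
ee_pos: [0.4597, 0.1623, 0.2316]
tcp_rot: [-90.0, -0.0, 73.2]
wrist_force: [0.6, 1.5, 0.3]
opening: 0.0004
```

View pics/crop.png

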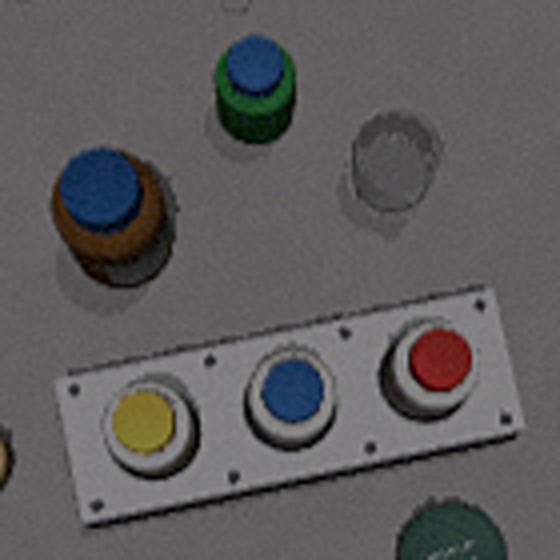

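The crop shows white bottles with yellow, blue and red caps at (143,420), (293,390) and (440,358), all three in the block. The green and brown bottles stand behind it.

```bash
python3 -m jog '[[1,0.8,-1.1,0,0,0,0],[1,1.62,-2.15,0,0,0,0],[1,1.62,-2.15,-1.4,0,0,0],[1,1.62,-2.15,-2.8,0,0,0],[1,1.62,-2.15,-2.8,0,0,0]]'; python3 -m jog '[[1,0,0,0,0,0,0],[1,0,0,0,0,0,0]]'
python3 - <<'E'
from h import *
print(bot.get_obs()["ee_pos"])
p,d=bot.camera("side");a=cv2.resize(p[130:330,180:380,::-1],None,fx=3,fy=3,interpolation=2)
cv2.imwrite("pics/s1.png",a)
E
```

```text
time: 1.9
ee_pos: [0.4972, 0.1095, 0.1568]
tcp_rot: [-89.6, 0.2, 73.2]
wrist_force: [-0.7, -0.7, -0.3]
opening: 0.0
time: 2.1
ee_pos: [0.4999, 0.1107, 0.1635]
tcp_rot: [-90.1, -0.1, 73.2]
wrist_force: [-0.8, 0.0, 0.9]
opening: -0.0
[0.49991609 0.11072626 0.16350034]
```

View pics/s1.png

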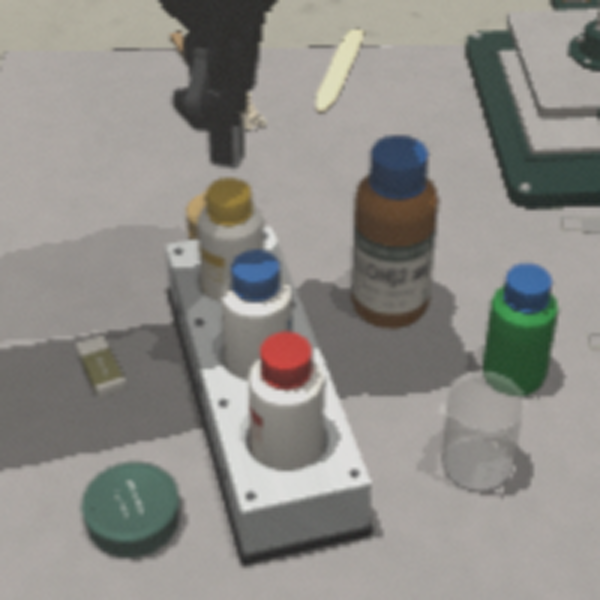

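The shut fingertips (225,160) stand centred over the yellow cap (230,200). I'll lower slowly and watch the force.

```bash
python3 -m jog '[[1,0,0,-0.2,0,0,0],[1,0,0,-0.4,0,0,0],[1,0,0,-0.6,0,0,0],[1,0,0,-0.7,0,0,0],[1,0,0,-0.8,0,0,0]]';python3 -m jog '[[1,0,0,-0.08,0,0,0],[1,0,0,-0.16,0,0,0],[1,0,0,-0.24,0,0,0],[1,0,0,-0.32,0,0,0],[1,0,0,-0.32,0,0,0]]';python3 -m jog '[[1,0,0,0,0,0,0],[1,0,0,0,0,0,0],[1,0,0,0,0,0,0]]'
```

```text
time: 2.65
ee_pos: [0.4991, 0.1103, 0.1409]
tcp_rot: [-90.0, 0.0, 73.2]
wrist_force: [-0.4, -0.1, 0.5]
opening: -0.0002
time: 3.15
ee_pos: [0.4992, 0.1104, 0.1331]
tcp_rot: [-90.0, 0.0, 73.2]
wrist_force: [-0.7, -0.8, 0.2]
opening: -0.0
time: 3.45
ee_pos: [0.4992, 0.1103, 0.1332]
tcp_rot: [-90.0, 0.0, 73.2]
wrist_force: [0.0, 0.1, -0.2]
opening: -0.0002
```

```bash
python3 -m jog '[[1,0,0,-0.08,0,0,0],[1,0,0,-0.16,0,0,0],[1,0,0,-0.24,0,0,0],[1,0,0,-0.32,0,0,0]]';python3 -m jog '[[1,0,0,-0.04,0,0,0],[1,0,0,-0.08,0,0,0],[1,0,0,-0.12,0,0,0]]';python3 -m jog '[[1,0,0,0,0,0,0],[1,0,0,0,0,0,0]]'
```

```text
time: 3.85
ee_pos: [0.4993, 0.1104, 0.1252]
tcp_rot: [-90.0, -0.0, 73.2]
wrist_force: [0.3, -0.1, 2.5]
opening: -0.0001
time: 4.15
ee_pos: [0.4994, 0.1104, 0.1224]
tcp_rot: [-90.0, -0.0, 73.2]
wrist_force: [-0.3, -0.6, 3.3]
opening: 0.0001
time: 4.35
ee_pos: [0.4993, 0.1104, 0.1225]
tcp_rot: [-90.0, -0.0, 73.2]
wrist_force: [-0.4, -0.2, 3.2]
opening: -0.0002
```

```bash
python3 -m jog '[[1,0,0,-0.04,0,0,0],[1,0,0,-0.08,0,0,0],[1,0,0,-0.08,0,0,0],[1,0,0,-0.08,0,0,0]]'
```

```text
time: 4.75
ee_pos: [0.4994, 0.1104, 0.1207]
tcp_rot: [-90.0, -0.0, 73.2]
wrist_force: [-1.2, 0.8, 6.0]
opening: 0.0005
```

The force rose 2.8 N over 1.8 mm, which is the cushion's 1.5 N/mm, so the yellow bottle is home. I'll retract and check its height.

```bash
python3 -m jog '[[1,0,0,0.1,0,0,0],[1,0,0,0.3,0,0,0],[1,0,0,0.8,0,0,0],[1,0,0,1.6,0,0,0],[1,0,0,1.6,0,0,0]]'
cat > cap.py <<'E'
from h import *
import sys
for c in ("top","side"):
    p,d=bot.camera(c)
    h=cv2.cvtColor(p,cv2.COLOR_RGB2HSV)
    q=np.argwhere(d>0);w=world(c,d,q)
    for n,x,y in(("yellow",.499,.1103),("blue",.518,.0318),("red",.5365,-.0456)):
        m=np.hypot(w[:,0]-x,w[:,1]-y)<.014
        k=w[m&(w[:,2]>.1)&(w[:,2]<.145)]
        s=h[tuple(q[m&(w[:,2]>.1)&(w[:,2]<.145)].T)]
        print(c,n,len(k),"hue",np.median(s[:,0]) if len(k) else None,"z",np.percentile(k[:,2],[50,75,90]).round(4) if len(k) else None)
print(bot.get_obs()["ee_pos"],bot.get_obs()["time"])
E
python3 cap.py
```

```text
time: 5.25
ee_pos: [0.5002, 0.1105, 0.1632]
tcp_rot: [-90.2, -0.1, 73.2]
wrist_force: [-0.3, 0.1, 0.4]
opening: 0.0004
top yellow 0 hue None z None
top blue 139 hue 107.0 z [0.1385 0.1395 0.1401]
top red 139 hue 1.0 z [0.1386 0.1397 0.1404]
side yellow 140 hue 22.0 z [0.125  0.1264 0.127 ]
side blue 189 hue 107.0 z [0.1387 0.1398 0.1406]
side red 219 hue 1.0 z [0.1388 0.1399 0.1406]
[0.49950166 0.11039892 0.16058605] 5.35
```

```bash
python3 -m jog '[[1,0.2,-1,1.2,0,0,0],[1,0.6,-2.6,1.2,0,0,0],[1,1.0,-4.2,1.2,0,0,0],[1,1.3,-5.5,1.2,0,0,0],[1,1.49,-6.24,1.2,0,0,0]]'; python3 cap.py
```

```text
time: 5.85
ee_pos: [0.5364, -0.048, 0.1891]
tcp_rot: [-89.9, 0.0, 73.1]
wrist_force: [0.5, -0.2, 0.5]
opening: 0.0
top yellow 137 hue 26.0 z [0.1244 0.1252 0.1261]
top blue 138 hue 107.0 z [0.1386 0.1396 0.1404]
top red 15 hue 2.0 z [0.1383 0.1389 0.1391]
side yellow 105 hue 24.0 z [0.1256 0.1263 0.1271]
side blue 117 hue 108.0 z [0.1369 0.1396 0.1404]
side red 207 hue 2.0 z [0.139  0.14   0.1407]
[ 0.53641991 -0.04775669  0.1889763 ] 5.95
```

Yellow is 14.1 mm lower than the other two in the top view. Red is next.

```bash
python3 -m jog '[[1,0,0,-0.6,0,0,0],[1,0,0,-1.2,0,0,0],[1,0,0,-1.6,0,0,0],[1,0,0,-1.8,0,0,0],[1,0,0,-1.92,0,0,0]]'; python3 -m jog '[[1,0,0,0,0,0,0]]'
```

```text
time: 6.45
ee_pos: [0.5363, -0.0452, 0.1418]
tcp_rot: [-90.0, 0.0, 73.3]
wrist_force: [-0.1, 0.1, 0.6]
opening: -0.0
time: 6.55
ee_pos: [0.5364, -0.0454, 0.1422]
tcp_rot: [-90.0, 0.0, 73.2]
wrist_force: [-0.3, 0.3, 0.6]
opening: 0.0003
```

```bash
python3 -m jog '[[1,0,0,-0.1,0,0,0],[1,0,0,-0.2,0,0,0],[1,0,0,-0.3,0,0,0],[1,0,0,-0.4,0,0,0],[1,0,0,-0.5,0,0,0]]'; python3 -m jog '[[1,0,0,-0.08,0,0,0],[1,0,0,-0.16,0,0,0],[1,0,0,-0.24,0,0,0],[1,0,0,-0.3,0,0,0],[1,0,0,-0.3,0,0,0]]';  python3 -m jog '[[1,0,0,-0.04,0,0,0],[1,0,0,-0.08,0,0,0],[1,0,0,-0.08,0,0,0],[1,0,0,-0.08,0,0,0]]'
```

```text
time: 7.05
ee_pos: [0.5366, -0.0457, 0.1298]
tcp_rot: [-90.0, -0.0, 73.2]
wrist_force: [0.7, -1.1, 2.0]
opening: 0.0001
time: 7.55
ee_pos: [0.5366, -0.0457, 0.1224]
tcp_rot: [-90.0, -0.0, 73.2]
wrist_force: [0.7, -0.7, 4.0]
opening: 0.0001
time: 7.95
ee_pos: [0.5367, -0.0457, 0.1208]
tcp_rot: [-90.1, -0.0, 73.2]
wrist_force: [0.7, -0.6, 6.3]
opening: 0.0
```

Red shows the same cushion slope. I'll retract and go over blue.

```bash
python3 -m jog '[[1,0,0,0.1,0,0,0],[1,0,0,0.3,0,0,0],[1,0,0,0.9,0,0,0],[1,0,0,1.9,0,0,0],[1,0,0,2.4,0,0,0]]';python3 -m jog '[[1,-0.2,0.8,0.4,0,0,0],[1,-0.5,2.1,0.4,0,0,0],[1,-0.74,3.1,0.4,0,0,0],[1,-0.74,3.1,0,0,0,0],[1,-0.74,3.1,0,0,0,0]]'; python3 cap.py
```

```text
time: 8.45
ee_pos: [0.5369, -0.0457, 0.1829]
tcp_rot: [-90.1, -0.0, 73.2]
wrist_force: [0.6, -0.0, -0.0]
opening: 0.0001
time: 8.95
ee_pos: [0.5176, 0.0321, 0.1793]
tcp_rot: [-89.9, 0.0, 73.3]
wrist_force: [-0.5, -0.3, -0.1]
opening: -0.0
top yellow 0 hue None z None
top blue 0 hue None z None
top red 0 hue None z None
side yellow 103 hue 22.0 z [0.1239 0.1259 0.1267]
side blue 188 hue 108.0 z [0.1387 0.1398 0.1404]
side red 202 hue 1.0 z [0.1248 0.1259 0.1267]
[0.51791221 0.03133342 0.18009905] 9.05
```

Red is down and yellow has stayed down. Blue is next, from commanded z 0.180.

```bash
python3 -m jog '[[1,0,0,-0.5,0,0,0],[1,0,0,-1.0,0,0,0],[1,0,0,-1.3,0,0,0],[1,0,0,-1.52,0,0,0],[1,0,0,-1.52,0,0,0]]'; python3 -m jog '[[1,0,0,-0.1,0,0,0],[1,0,0,-0.2,0,0,0],[1,0,0,-0.3,0,0,0],[1,0,0,-0.4,0,0,0],[1,0,0,-0.5,0,0,0]]'; python3 -m jog '[[1,0,0,-0.08,0,0,0],[1,0,0,-0.16,0,0,0],[1,0,0,-0.24,0,0,0],[1,0,0,-0.3,0,0,0],[1,0,0,-0.3,0,0,0]]';  python3 -m jog '[[1,0,0,-0.04,0,0,0],[1,0,0,-0.08,0,0,0],[1,0,0,-0.08,0,0,0],[1,0,0,-0.08,0,0,0]]'
```

```text
time: 9.55
ee_pos: [0.5175, 0.0317, 0.1412]
tcp_rot: [-89.9, 0.0, 73.2]
wrist_force: [0.7, -0.0, -0.1]
opening: 0.0001
time: 10.05
ee_pos: [0.5182, 0.0319, 0.1299]
tcp_rot: [-90.0, -0.0, 73.2]
wrist_force: [0.8, -0.1, 2.8]
opening: 0.0002
time: 10.55
ee_pos: [0.5181, 0.0318, 0.1224]
tcp_rot: [-90.0, -0.0, 73.2]
wrist_force: [-0.4, -1.0, 3.9]
opening: -0.0001
time: 10.95
ee_pos: [0.5182, 0.0319, 0.1208]
tcp_rot: [-90.0, -0.0, 73.2]
wrist_force: [1.0, -0.1, 6.6]
opening: 0.0003
```

```bash
python3 -m jog '[[1,0,0,0.1,0,0,0],[1,0,0,0.3,0,0,0],[1,0,0,0.9,0,0,0],[1,0,0,2.2,0,0,0],[1,0,0,4,0,0,0]]';python3 -m jog '[[1,-1,1,0,0,0,0],[1,-2,2.5,0,0,0,0],[1,-3,4,0,0,0,0],[1,-4,5.5,0,0,0,0],[1,-5,7,0,0,0,0]]'; python3 -m jog '[[1,-1,1.5,0,0,0,0],[1,-2,3,0,0,0,0],[1,-2,3,0,0,0,0]]'; python3 cap.py
python3 - <<'E'
from h import *
p,d=bot.camera("top");q,_=bot.camera("side")
cv2.imwrite("pics/f.png",np.hstack([cv2.resize(p[120:300,180:360],(400,400)),cv2.resize(q[150:330,190:370],(400,400))])[:,:,::-1])
E
```

```text
time: 11.45
ee_pos: [0.5169, 0.0318, 0.2203]
tcp_rot: [-89.8, 0.1, 73.2]
wrist_force: [1.2, 0.4, 0.9]
opening: -0.0004
time: 11.95
ee_pos: [0.3917, 0.2079, 0.2212]
tcp_rot: [-90.0, -0.0, 73.2]
wrist_force: [0.8, -0.1, 0.1]
opening: 0.0001
time: 12.25
ee_pos: [0.3403, 0.2851, 0.2211]
tcp_rot: [-90.0, -0.1, 73.5]
wrist_force: [0.7, 0.3, 0.3]
opening: -0.0001
top yellow 137 hue 26.0 z [0.1241 0.1252 0.1261]
top blue 134 hue 107.0 z [0.1245 0.1254 0.1263]
top red 134 hue 1.0 z [0.1244 0.1254 0.1263]
side yellow 140 hue 23.0 z [0.1251 0.126  0.1267]
side blue 184 hue 107.0 z [0.1247 0.126  0.1268]
side red 206 hue 1.0 z [0.1248 0.1257 0.1267]
[0.34238242 0.28248803 0.2209365 ] 12.35
```

View pics/f.png

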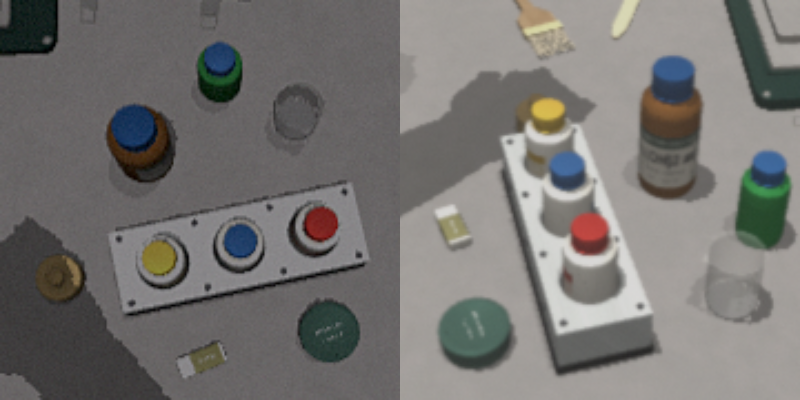

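All three caps (left half at (158,258), (240,240), (320,223)) are down, and everything around the block still stands where it was. The robot is clear, so I'm handing in.

```bash
python3 -c "from workcell import bot;print(bot.job_done())"
```

```text
the job is handed in; nothing more can be done
None
```

All three bottles are pressed home and staying down, in the order yellow, red, blue. I pressed each with the shut fingertips, and the highest force I read was about 6.6 N. At full depth the force rose at roughly the cushion's 1.5 N/mm for each bottle, which confirmed it had landed.

**Last checks:** with the arm withdrawn, the top camera put all three caps at about 0.124 m. They started at 0.1385 m, so each sank about 14 mm. In the pictures, the brown bottle, the green look-alike and the other things round the block stand where they were. The job took about 12.5 s of the 48 s allowed.

**Disagreement:** the side camera read the caps up to 1 mm higher than the top camera did, which is within the 2 mm calibration. No check failed.

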